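# Take the loose busbar out of the enclosure

### The job

Lever up the hinged cover of the enclosure with the flat screwdriver and swing it wide open so that it stays open, then lay the screwdriver back down on the bench. The copper busbar lying loose inside is longer than the opening: tilt it steeply and draw it out one end first without forcing it against the frame, and finish while still holding it in the gripper, all of it at least 50 mm above the enclosure's rim and touching nothing else. Do not push the other things on the bench about.

Things in the scene. Friction and masses are not known exactly. Their poses are not given: they have to be found in the camera images.
- enclosure: Light grey steel control enclosure lying on its back on the bench, fixed, open side up: 308 (x) x 264 (y) x 100 mm high, 2 mm walls. Origin at the centre of its underside; x along its long side, y towards the cover's hinge, z up. Its top flange reaches inwards, 2 mm thick (98 to 100 mm up), 44 mm wide at the two x ends and 20 mm at the two y sides.
- opening (a point): Centre of the enclosure's only opening, at rim height: 110 mm above the bench. The opening is 220 (x) by 224 mm (y), edged by a collar 3 mm thick that stands from the flange (100 mm up) to the rim. Axes as the enclosure's.
- plate (a point): Centre of the floor inside the enclosure (steel plate, 8 mm above the bench). Free inside from x = -152 to 152 and y = -130 to 130 mm. On it stand two round insulators, up to 28 mm thick, at x = -42 and 42, y = 0, tops 42 mm above the bench, and rows of fixed rail devices at |y| 50 to 126 mm, |x| under 105 mm, up to 73 mm above the bench.
- cover (a joint): Angle of the enclosure's hinged cover (rad): 0 shut, 1.95 fully open on its stop. A clear pane in a light grey frame, 3 mm thick, 312 x 276 mm, 0.34 kg give or take a fifth. The hinge is nearly free: let go short of upright (1.57) the cover falls shut; beyond upright it falls open and stays.
- hinge (a point): Middle of the cover's hinge line, which runs along the enclosure's x; 136 mm from the enclosure's centre on its +y side, 112 mm up, level with the underside of the shut cover.
- pry (a point): Middle of the cover's free front edge, on its underside: 276 mm from the hinge line and, shut, 112 mm up, 140 mm from the enclosure's centre (-y), 8 mm outside its wall. Under it is a gap for the blade 12 mm high (flange to cover) and 25 mm deep (edge to collar). The edge is folded down 7.5 mm except for 98 mm in the middle. Axes as the enclosure's when shut, turning with the cover.
- driver_grip (a point): Middle of the handle of the flat screwdriver lying on the bench, half-way up (13 mm up). Screwdriver 230 mm long, 170 g: black handle 100 long, 24 wide, 26 mm high, then a steel shaft 8 mm thick and 130 mm long. Its x axis runs along the screwdriver to the blade.
- driver_tip (a point): End of the screwdriver's blade, 180 mm from the middle of the handle along its x axis and at the same height when it lies; the last 16 mm are a flat blade 10 mm wide, 3 mm thick, lying flat.
- driver: The same screwdriver; origin at the front end of the handle, on its underside.
- bar_mid (a point): Centre of the loose solid copper busbar, 250 x 20 x 10 mm (x, y, z), 0.43 kg give or take a fifth, lying flat on the two insulators in the enclosure, its x axis roughly along the enclosure's.
- bar_near (a point): Centre of the busbar's -x end, 125 mm from its middle.
- bar_far (a point): Centre of the busbar's +x end, 125 mm from its middle.
- busbar: The same busbar; origin at the centre of its underside.
- contactor: Bystander: grey contactor, 75 x 45 x 85 mm; origin under its centre.
- tape: Bystander: flat black roll of tape, 68 mm across, 19 mm high; origin under its centre.
- brush: Bystander: dusting brush with a wooden handle, 175 mm long, 52 wide, 18 high; origin under the ferrule.
- meter: Bystander: yellow hand meter, 150 x 76 x 42 mm; origin under its centre.

How it is judged:
By the outcome, as a careful person would: the job done as asked, in the order asked, and still so for the second after the job is handed in, while the arm keeps its last pose, push and grip.
It also fails if it takes over 67 s, if anything falls off the work surface, if the arm or the gripper's body presses on something with over 40 N, if the wrist force passes 120 N, or if a joint passes its speed limit or range.

### The arm

A 6-joint arm with a two-finger parallel gripper is mounted at the origin on the work surface. World frame = base frame: x ahead of the robot, y to its left, z up, the work surface at z = 0. Lengths are in m, angles in degrees, forces in N, time in s.
With the tool pointing down it reaches from about 0.3 to 0.75 m from the base axis. Payload 8.5 kg.
Tool frame: the origin (TCP) lies at the very end of the fingers, on their centre line; the grasp point (between the pads) lies 19 mm behind it; z points along the fingers, y is the line along which they close (so a half turn about z gives the same grasp; the last joint's range is limited). The gripper opens to 85 mm and grips with 20 to 120 N. Pads are 22 mm wide; open, the fingers measure 114 mm over their backs; the gripper's body (76 mm by 85 mm) begins 54 mm behind the grasp point. The pads swing forward as they close: fully open they stand 13 mm farther back than shut.
Start: joints at [-86.648, 21.807, 74.336, -0, 83.858, -12.336], TCP at [0.149, -0.529, 0.231] pointing down, gripper open.
Joint ranges: [-178.18, 178.18], [-50.72, 133.34], [12.68, 142.11], [-81.47, 261.47], [9.98, 163.14], [-165.26, 165.26]. Speed limits (degrees/s): [136.94, 136.94, 180, 180, 180, 180].

### API

Orientations are given as a 3x3 rotation matrix whose columns are the frame's x, y, z axes.
In Python, from rig import observe, cams, ticket gives the robot as it stands.
- The arm moves only by the tool move_arm, never from a script. Its arguments are lists of equal length, an entry for each row: "jaw": the finger opening in cm, from 0 to 8.54; "dp": the shift along the tool's x, y, z in cm, a list of three; "turn": the turn, a rotation vector about the tool's x, y, z in rad, a list of three. In form: {"jaw": [jaw, ...], "dp": [[tx, ty, tz], ...], "turn": [[wx, wy, wz], ...]}. A call has 1 to 12 rows; each row shifts and turns the commanded pose from where the row before left it, along the tool's axes as they then stand; what a row does not reach is not made up. A row lasts 1/12 s, in which the tool goes at most 41.7 mm and 7.16 degrees, less where a joint would pass 70% of its speed; a pose out of reach is approached as far as the arm can. A call is refused whole if a number of a shift passes 4.17 or a number of a turn 0.125, either way. A call with a gripper value outside its range is refused whole. The fingers move at their own pace and stop on an object; "force" is the grip in N (left out, the last holds). Time passes only in rows, so rows that do not move let the fingers close. It gives the time, the measured TCP pose, the force, the opening and the grip force at its end, in the units of the state.
- observe(): the state, without advancing time (a new reading comes with each control period).
- cams.get_image(name): name is "scene" or "side" or "wrist"; returns (picture, depth): 384x512x3 uint8, red, green, blue; 384x512 float32, m along the optical axis (not along the pixel's ray), 0 where there is no reading.
- cams.calibration(name): a dict with "vertical_fov" (degrees; the focal length in pixels is half the picture's height over the tangent of half this angle, whatever the lens; pixels are square), "cx", "cy" (the principal point, pixels), "k1" (the pictures are not rectified: a ray, as slopes to the right and down, at radius r is drawn at 1 + k1 r^2 times it, then the intrinsics apply), "view" (4x4, takes a point from world to camera coordinates); the wrist camera has in their place "tool_from_camera" (4x4, takes a point from camera to tool coordinates, whose origin is the TCP and whose axes are the flange's). Camera axes: x right, y up, looking along -z (the intrinsics and any distortion apply to the point x, -y, -z); pixel columns grow to the right and rows downward; lengths in m; the calibration is good to about 2 mm. A picture is of the moment at which its call begins: read the wrist's pose just before it. calibration takes no time and is no camera call.
- ticket.close_job(): hands the job in; it is judged then, once.
Trained networks look in the newest picture that a camera, given by its name, has taken for a name from the list of things; names that differ only in an ending like _2 or _b are one class to them, and where a whole thing is asked for, a point or a joint stands for the part that bears it (a point fixed in the world has none). Each returns a list of dicts, best first, with "p" (0 to 1); they miss things now and then, are a little off and sometimes report something else, mostly with a low value. They report only what shows in the picture. A call takes as long as a camera call.
- cams.spot_in(camera, query): "box" ([centre column, centre row, width, height] as shares, 0 to 1, of the picture: columns of its width, rows of its height, round what is visible of it).
- cams.outline_of(camera, query): "mask" (384x512 bool, what is visible of it) and "box" ([centre column, centre row, width, height] as shares, 0 to 1, of the picture: columns of its width, rows of its height, round what is visible of it).
- cams.mark_of(camera, query): "location" ([column, row] as shares, 0 to 1, of the picture: columns of its width, rows of its height: a listed point, or the origin of a listed thing).
The state is a dict: "time_s": time; "q": joint angles; "qvel": joint speeds; "joint_efforts": joint torques, N m; "position": TCP position; "tool_rot": TCP orientation; "ft_force": force on the tool from outside, world axes, zero at the start; "wrist_torque": the same for the moment, N m; "grip_width": finger opening in m; "gripper_force": force on a finger pad.
Only numpy, scipy, OpenCV 4.12 (cv2) and the standard library are available. Lean on these libraries where they do the work, as an engineer would, in place of code of your own. Each camera call takes 0.05 s, during which the arm holds its last target. There are 200 camera calls.

## Working session

There is one attempt and no reset: what is moved stays moved. The work goes in short steps, Python scripts to look and compute and a tool call to move; the robot and the scene stay as the last step left them, time stands still between calls to the robot, and variables do not carry over. Pictures are saved under pics/ and viewed, at most 10 in all, crops included, and the job is handed in when it is done.

Besides the shell and the picture viewer there is one more tool, called after "Request:" by a JSON object that holds its "op" and its "data", one argument or row to a line. move_arm: Moves the arm, as the interface text tells. Its arguments: {"type":"object","properties":{"jaw":{"type":"array","items":{"type":"number"}},"dp":{"type":"array","items":{"type":"array","items":{"type":"number"}}},"turn":{"type":"array","items":{"type":"array","items":{"type":"number"}}},"force":{"type":"number"}},"required":["jaw","dp","turn"]}

```bash
ls; mkdir -p pics; cat > h.py <<'E'
import numpy as np, cv2
from rig import observe, cams, ticket
def intr(c):
    f=192/np.tan(np.radians(c["vertical_fov"])/2); return f,c["cx"],c["cy"],c["k1"]
def cam2world(name,st=None):
    c=cams.calibration(name)
    if name=="wrist":
        T=np.eye(4);T[:3,:3]=st["tool_rot"];T[:3,3]=st["position"]
        return c,T@np.array(c["tool_from_camera"])
    return c,np.linalg.inv(np.array(c["view"]))
def rays(name,uv,st=None):
    """origin and directions (unit depth) in world"""
    c,M=cam2world(name,st); f,cx,cy,k=intr(c)
    d=(np.atleast_2d(uv).astype(float)-[cx,cy])/f; s=d.copy()
    for _ in range(20): s=d/(1+k*(s**2).sum(1,keepdims=True))
    D=np.c_[s[:,0],-s[:,1],-np.ones(len(s))]@M[:3,:3].T
    return M[:3,3],D
def onz(name,uv,z,st=None):
    o,D=rays(name,uv,st); return o+D*((z-o[2])/D[:,2])[:,None]
def cloud(name,depth,mask,st=None):
    v,u=np.nonzero(mask&(depth>0)); o,D=rays(name,np.c_[u,v],st); return o+D*depth[v,u][:,None]
def proj(name,P,st=None):
    c,M=cam2world(name,st); f,cx,cy,k=intr(c); W=np.linalg.inv(M)
    p=np.atleast_2d(P)@W[:3,:3].T+W[:3,3]; s=np.c_[p[:,0],-p[:,1]]/-p[:,2:]
    return s*(1+k*(s**2).sum(1,keepdims=True))*f+[cx,cy]
E
python3 - <<'E'
from h import *
np.set_printoptions(precision=4,suppress=True)
ims=[]
for n in ["scene","side"]:
    im,d=cams.get_image(n); np.savez(n+".npz",im=im,d=d); ims.append(im)
    c,M=cam2world(n); print(n,M[:3,3],-M[:3,2],intr(c))
    for q in ["enclosure","opening","plate","hinge","pry","driver_grip","driver_tip","driver","bar_mid","bar_near","bar_far","contactor","tape","brush","meter"]:
        r=cams.mark_of(n,q)
        print(n,q,[(np.round(np.array(x["location"])*[512,384],1),round(x["p"],2)) for x in r[:2]])
cv2.imwrite("pics/a.png",cv2.resize(np.vstack(ims)[:,:,::-1],(800,1200))[:600]); cv2.imwrite("pics/b.png",cv2.resize(ims[1][:,:,::-1],(800,600)))
print(observe())
E
```

```text
pics
scene [1.3076 0.6557 1.1749] [-0.5289 -0.4192 -0.7379] (np.float64(454.3294956856366), 250.9356942513545, 194.4405586460946, 0.010518493618112279)
scene enclosure [(array([248. , 234.5]), 0.78)]
scene opening [(array([382.5, 258.9]), 0.7), (array([250.9, 206.5]), 0.65)]
scene plate []
scene hinge [(array([283.6, 230.5]), 0.64)]
scene pry [(array([216.5, 189. ]), 0.55)]
scene driver_grip [(array([181.9, 159.5]), 0.63), (array([249.3, 234.4]), 0.58)]
scene driver_tip [(array([215.4, 181.7]), 0.68)]
scene driver [(array([192.8, 166.4]), 0.79)]
scene bar_mid []
scene bar_near [(array([190.1, 166.2]), 0.51)]
scene bar_far [(array([193.4, 167.6]), 0.32)]
scene contactor [(array([156.1, 201.5]), 0.82), (array([250.6, 209. ]), 0.17)]
scene tape [(array([125.7, 182.5]), 0.78)]
scene brush [(array([197.2, 124.7]), 0.83)]
scene meter [(array([384.6, 256.1]), 0.59), (array([196.1, 126. ]), 0.34)]
side [0.4882 1.0632 0.7567] [ 0.0147 -0.8406 -0.5415] (np.float64(428.5244746328551), 255.29825230220624, 195.63697345044832, -0.0949792418811606)
side enclosure [(array([221.8, 231.8]), 0.57)]
sid
[... 502 characters left out ...]
]), 0.21)]
side brush [(array([303.3, 153.5]), 0.79), (array([300.4, 342.2]), 0.22)]
side meter [(array([299.1, 341.7]), 0.7)]
{'time_s': 1.6, 'q': array([-86.6475,  21.8055,  74.3355,   0.0006,  83.8579, -12.3365]), 'qvel': array([-0.0095, -0.0614, -0.0283, -0.0692, -0.0243, -0.0396]), 'joint_efforts': array([  0.0001, -44.8326, -23.1461,  -0.0002,   0.0006,  -0.    ]), 'position': array([ 0.1487, -0.5295,  0.2313]), 'tool_rot': array([[ 0.9627,  0.2704,  0.    ],
       [ 0.2704, -0.9627, -0.    ],
       [ 0.    ,  0.    , -1.    ]]), 'ft_force': array([-0.6003, -0.443 ,  0.117 ]), 'wrist_torque': array([ 0.0423,  0.0599, -0.0172]), 'gripper_force': 0.0, 'grip_width': 0.08519634675615205}
```

View pics/a.png

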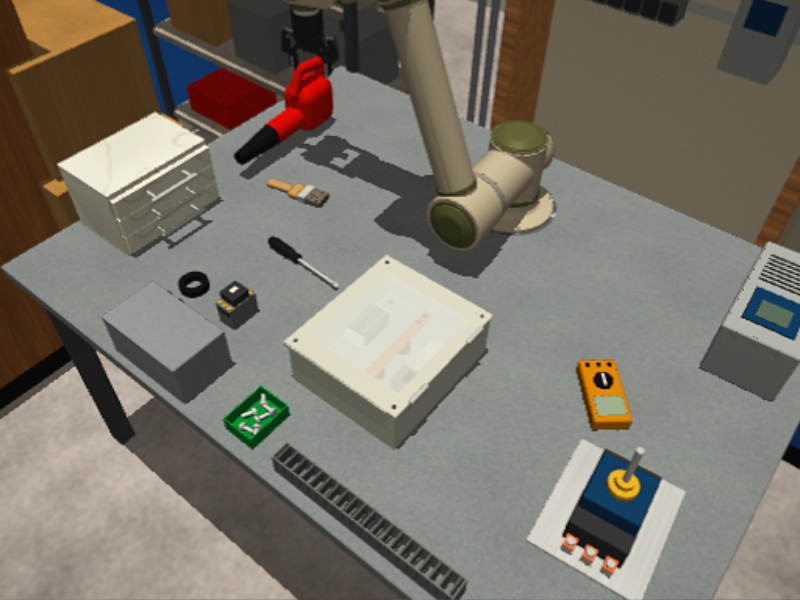

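View pics/b.png

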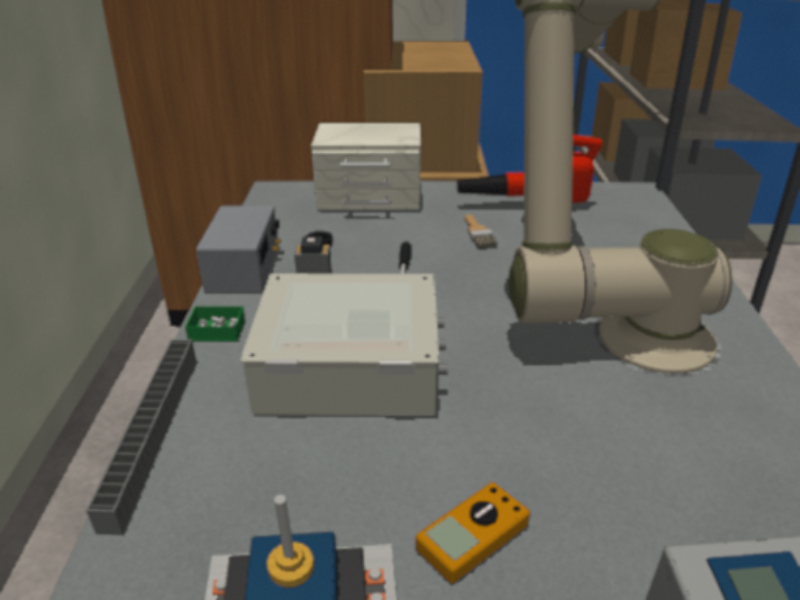

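The pictures show the enclosure shut (scene ≈(390,345) of 800x600), its hinge on the side facing the side camera. The driver lies at about (305,263), pointing at the enclosure. The bar shows through the pane at (400,345).

```bash
python3 - <<'E'
from h import *
np.set_printoptions(precision=4,suppress=True)
def outl(n,q):
    r=cams.outline_of(n,q); return r[0]["mask"] if r else None
for n in ["scene","side"]:
    z=np.load(n+".npz"); cams.get_image(n); d=cams.get_image(n)[1]
    m=outl(n,"enclosure")
    P=cloud(n,d,m); T=P[(P[:,2]>.105)&(P[:,2]<.125)]
    m2=outl(n,"cover")
    if m2 is not None:
        Q=cloud(n,d,m2);T2=Q[(Q[:,2]>.1)&(Q[:,2]<.13)]
        h=cv2.minAreaRect(T2[:,:2].astype(np.float32)); print(n,"cover",h,np.median(T2[:,2]))
    print(n,"encl",cv2.minAreaRect(T[:,:2].astype(np.float32)),len(T),np.percentile(P,[1,50,99],axis=0))
    for q,zz in [("driver",.02),("contactor",.04),("tape",.01),("brush",.009),("meter",.03)]:
        m=outl(n,q)
        if m is None: print(n,q,None);continue
        P=cloud(n,d,m);P=P[P[:,2]>.004]
        if len(P)<5: continue
        c,e,a=cv2.minAreaRect(P[:,:2].astype(np.float32)); print(n,q,np.array(c),np.array(e),a,P.max(0)[2])
print("pts",onz("scene",[[181.9,159.5],[215.4,181.7],[192.8,166.4]],.013),onz("scene",[[283.6,230.5],[216.5,189]],.112),onz("side",[[215.4,236.7]],.112),onz("side",[[259,161.3]],.013))
E
```

```text
scene cover ((0.6010574698448181, 0.09025617688894272), (0.32063379883766174, 0.2849547266960144), 0.01677684113383293) 0.11487995075113733
scene encl ((0.6014073491096497, 0.09102892875671387), (0.28324568271636963, 0.3200950026512146), 89.9595947265625) 7228 [[ 0.45   -0.0441  0.0068]
 [ 0.6398  0.116   0.1141]
 [ 0.7581  0.2264  0.1199]]
scene driver [ 0.5077 -0.2516] [0.211 0.026] 85.96212768554688 0.031151170159964936
scene contactor [ 0.7089 -0.25  ] [0.077  0.0488] 1.9902799129486084 0.08781989108888366
scene tape [ 0.7068 -0.3962] [0.0775 0.0684] 7.956675052642822 0.025819472131847876
scene brush [ 0.3266 -0.4506] [0.0534 0.1684] 17.038875579833984 0.024714495801803293
scene meter [0.4023 0.4741] [0.1541 0.0784] 40.42265319824219 0.04916432041541152
side cover ((0.599601686000824, 0.09279289841651917), (0.2900756001472473, 0.3176901042461395), 89.97836303710938) 0.11498267778761884
side encl ((0.5993748903274536, 0.09255297482013702), (0.2898766100406647, 0.31800591945648193), 89.68639373779297) 6754 [[ 0.434  -0.0434  0.0013]
 [ 0.5959  0.1851  0.1139]
 [ 0.7524  0.2306  0.1178]]
side driver [ 0.4995 -0.29  ] [0.1264 0.0239] 85.19607543945312 0.027860451650858375
side contactor [ 0.7037 -0.2954] [0.151  0.0771] 89.05317687988281 0.08712012243213008
side tape [ 0.6859 -0.3447] [0.0533 0.1747] 20.168115615844727 0.08190865334978803
side brush [ 0.312  -0.4428] [0.0551 0.1636] 4.568244934082031 0.021537013522540893
side meter [0.4006 0.4759] [0.1514 0.0769] 41.125770568847656 0.044797379290411166
pts [[ 0.5001 -0.3139  0.013 ]
 [ 0.5069 -0.1407  0.013 ]
 [ 0.5011 -0.257   0.013 ]] [[ 0.5972  0.2173  0.112 ]
 [ 0.5971 -0.0484  0.112 ]] [[0.5999 0.2468 0.112 ]] [[ 0.4981 -0.3233  0.013 ]]
```

```bash
cat >> h.py <<'E'
from scipy.spatial.transform import Rotation as Ro
def plan(p,R,n,st=None,start=None):
    """constant per-row dp (cm) and turn (rad) that bring the tool to p,R in n rows; returns end pose"""
    st=st or observe()
    p0,R0=start if start else (np.array(st["position"]),np.array(st["tool_rot"]))
    w=np.round(Ro.from_matrix(R0.T@R).as_rotvec()/n,4); S=np.zeros((3,3)); Rk=R0.copy(); dR=Ro.from_rotvec(w).as_matrix()
    for _ in range(n): S+=Rk; Rk=Rk@dR
    dp=np.round(np.linalg.solve(S,np.array(p)-p0)*100,3)
    pe=p0+S@dp/100
    print("n",n,"dp",dp.tolist(),"turn",w.tolist(),"->",np.round(pe,4)); return pe,Rk
def down(a):  # tool down, tool x at world angle a (deg)
    c,s=np.cos(np.radians(a)),np.sin(np.radians(a)); return np.array([[c,s,0],[s,-c,0],[0,0,-1.]])
E
python3 -c "
from h import *
c=cams.calibration('wrist');print(np.round(c['tool_from_camera'],3),c['vertical_fov'])
plan([.503,-.30,.2],down(87),12)"
```

```text
[[-0.001  0.951  0.31   0.081]
 [ 1.     0.001  0.001  0.   ]
 [ 0.     0.31  -0.951 -0.143]
 [ 0.     0.     0.     1.   ]] 63.92299433447858
n 12 dp [3.619, 0.999, 0.261] turn [-0.0, -0.0, -0.1037] -> [ 0.5031 -0.3     0.2   ]
```

Request:
{"op": "move_arm", "data": {
  "jaw": [6,6,6,6,6,6,6,6,6,6,6,6],
  "dp": [
    [3.62,1,0.26],
    [3.62,1,0.26],
    [3.62,1,0.26],
    [3.62,1,0.26],
    [3.62,1,0.26],
    [3.62,1,0.26],
    [3.62,1,0.26],
    [3.62,1,0.26],
    [3.62,1,0.26],
    [3.62,1,0.26],
    [3.62,1,0.26],
    [3.62,1,0.26]
  ],
  "turn": [
    [0,0,-0.104],
    [0,0,-0.104],
    [0,0,-0.104],
    [0,0,-0.104],
    [0,0,-0.104],
    [0,0,-0.104],
    [0,0,-0.104],
    [0,0,-0.104],
    [0,0,-0.104],
    [0,0,-0.104],
    [0,0,-0.104],
    [0,0,-0.104]
  ]
}}

```text
time_s: 3.5
position: [0.5038, -0.298, 0.1998]
tool_rot: [[0.044, 0.999, 0.0], [0.999, -0.044, -0.0], [-0.0, 0.0, -1.0]]
ft_force: [0.7, -0.1, 0.6]
grip_width: 0.0605
gripper_force: 0.0
```

```bash
python3 - <<'E'
from h import *
np.set_printoptions(precision=4,suppress=True)
st=observe(); im,d=cams.get_image("wrist"); print(st["time_s"],st["position"],st["tool_rot"][:,0],st["q"],st["qvel"])
cv2.imwrite("pics/c.png",im[:,:,::-1])
for q in ["driver_grip","driver_tip","driver"]:
    for x in cams.mark_of("wrist",q)[:2]:
        uv=np.array(x["location"])*[512,384]; print(q,uv,x["p"],onz("wrist",uv,.013,st))
m=cams.outline_of("wrist","driver")[0]["mask"]; P=cloud("wrist",d,m,st); 
print(cv2.minAreaRect(P[:,:2].astype(np.float32)),np.percentile(P[:,2],[1,50,99]))
H=P[P[:,2]>.021]; print("handle top",cv2.minAreaRect(H[:,:2].astype(np.float32)),H[:,:2].mean(0))
v,u=np.nonzero(m); Q=onz("wrist",np.c_[u,v],.013,st)[:,:2]; c=Q.mean(0); U,S,V=np.linalg.svd(Q-c,full_matrices=False); ax=V[0]*np.sign(V[0][1]); t=(Q-c)@ax
print("axis deg",np.degrees(np.arctan2(ax[1],ax[0])),"ends",c+ax*t.min(),c+ax*t.max(),"off",np.median((Q-c)@V[1]))
E
```

```text
3.5 [ 0.5038 -0.298   0.1998] [ 0.0438  0.999  -0.    ] [-42.184   26.6848  71.6393   0.0077  81.6655 -39.6763] [ 42.1025  -5.4802  14.7924   0.0174  -9.2043 -29.1312]
driver_grip [250.7776 183.5136] 0.64 [[ 0.4984 -0.3161  0.013 ]]
driver [250.7776 136.5888] 0.69 [[ 0.501 -0.264  0.013]]
((0.502727746963501, -0.25469568371772766), (0.23896712064743042, 0.02623271755874157), 86.94364166259766) [-0.0002  0.0208  0.0265]
handle top ((0.4990125000476837, -0.3142211437225342), (0.1000259593129158, 0.02436176687479019), 86.498046875) [ 0.4992 -0.3135]
axis deg 86.31463717972213 ends [ 0.4956 -0.3679] [ 0.5106 -0.1353] off 3.424416951403812e-05
```

View pics/c.png

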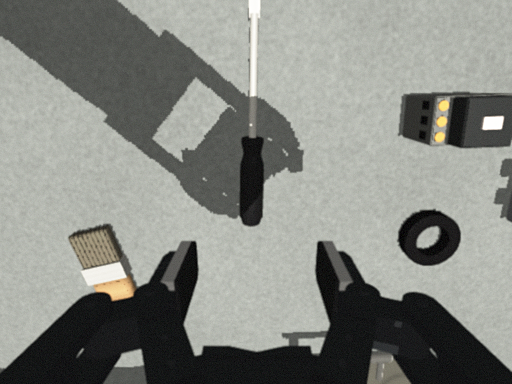

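The wrist picture shows the driver handle at (251,185), centred between the fingers, with nothing next to it.

```bash
python3 -c "
from h import *
st=observe();print(st['position'],st['time_s'])
plan([.499,-.314,.005],down(86.5),10)"
```

```text
[ 0.50269586 -0.29979406  0.20022761] 3.75
n 10 dp [-0.143, -0.029, 1.952] turn [0.0, 0.0, 0.0011] -> [ 0.499 -0.314  0.005]
```

Request:
{"op": "move_arm", "data": {
  "jaw": [6,6,6,6,6,6,6,6,6,6,6,6],
  "dp": [
    [-0.14,-0.03,1.95],
    [-0.14,-0.03,1.95],
    [-0.14,-0.03,1.95],
    [-0.14,-0.03,1.95],
    [-0.14,-0.03,1.95],
    [-0.14,-0.03,1.95],
    [-0.14,-0.03,1.95],
    [-0.14,-0.03,1.95],
    [-0.14,-0.03,1.95],
    [-0.14,-0.03,1.95],
    [0,0,0],
    [0,0,0]
  ],
  "turn": [
    [0,0,0.001],
    [0,0,0.001],
    [0,0,0.001],
    [0,0,0.001],
    [0,0,0.001],
    [0,0,0.001],
    [0,0,0.001],
    [0,0,0.001],
    [0,0,0.001],
    [0,0,0.001],
    [0,0,0],
    [0,0,0]
  ]
}}

```text
time_s: 4.75
position: [0.4983, -0.3143, 0.0048]
tool_rot: [[0.061, 0.998, -0.001], [0.998, -0.061, 0.001], [0.001, -0.001, -1.0]]
ft_force: [0.3, -0.4, 0.5]
grip_width: 0.0601
gripper_force: 0.0
```

Request:
{"op": "move_arm", "data": {
  "jaw": [1,1,1,1,1,1,1,1],
  "dp": [
    [0,0,0],
    [0,0,0],
    [0,0,0],
    [0,0,0],
    [0,0,0],
    [0,0,0],
    [0,0,0],
    [0,0,0]
  ],
  "turn": [
    [0,0,0],
    [0,0,0],
    [0,0,0],
    [0,0,0],
    [0,0,0],
    [0,0,0],
    [0,0,0],
    [0,0,0]
  ],
  "force": 100
}}

```text
time_s: 5.42
position: [0.4994, -0.3138, 0.0067]
tool_rot: [[0.059, 0.998, 0.002], [0.998, -0.059, -0.002], [-0.002, 0.002, -1.0]]
ft_force: [-1.7, 0.1, 6.7]
grip_width: 0.0217
gripper_force: 98.8
```

```bash
python3 -c "
from h import *
s=plan([.499,-.314,.105],down(86.6),6)
s=plan([.593,-.255,.102],down(90),6,start=s)"
```

```text
n 6 dp [-0.006, -0.004, -1.638] turn [0.0003, 0.0003, 0.0001] -> [ 0.499 -0.314  0.105]
n 6 dp [1.037, 1.531, 0.049] turn [-0.0, -0.0, -0.0099] -> [ 0.593 -0.255  0.102]
```

Request:
{"op": "move_arm", "data": {
  "jaw": [1,1,1,1,1,1,1,1,1,1,1,1],
  "dp": [
    [0,0,-1],
    [0,0,-1.64],
    [0,0,-1.8],
    [0,0,-1.8],
    [0,0,-1.8],
    [0,0,-1.8],
    [1.04,1.53,0.05],
    [1.04,1.53,0.05],
    [1.04,1.53,0.05],
    [1.04,1.53,0.05],
    [1.04,1.53,0.05],
    [1.04,1.53,0.05]
  ],
  "turn": [
    [0,0,0],
    [0,0,0],
    [0,0,0],
    [0,0,0],
    [0,0,0],
    [0,0,0],
    [0,0,-0.01],
    [0,0,-0.01],
    [0,0,-0.01],
    [0,0,-0.01],
    [0,0,-0.01],
    [0,0,-0.01]
  ]
}}

```text
time_s: 6.42
position: [0.5935, -0.2533, 0.1015]
tool_rot: [[-0.002, 1.0, 0.0], [1.0, 0.002, -0.0], [-0.0, 0.0, -1.0]]
ft_force: [-0.4, 0.2, -1.1]
grip_width: 0.0223
gripper_force: 98.3
```

Request:
{"op": "move_arm", "data": {
  "jaw": [1,1,1],
  "dp": [
    [0,0,0],
    [0,0,0],
    [0,0,0]
  ],
  "turn": [
    [0,0,0],
    [0,0,0],
    [0,0,0]
  ]
}}

```text
time_s: 6.67
position: [0.5923, -0.2542, 0.101]
tool_rot: [[-0.001, 1.0, -0.0], [1.0, 0.001, -0.0], [-0.0, -0.0, -1.0]]
ft_force: [-0.9, -0.1, -1.7]
grip_width: 0.0218
gripper_force: 98.4
```

```bash
python3 - <<'E'
from h import *
np.set_printoptions(precision=4,suppress=True)
st=observe(); im,d=cams.get_image("wrist"); print(st["time_s"],st["position"],st["tool_rot"],st["q"])
cv2.imwrite("pics/d.png",im[:,:,::-1]); np.savez("w.npz",im=im,d=d)
r=cams.outline_of("wrist","driver")
m=r[0]["mask"]; P=cloud("wrist",d,m,st); y0=P[:,1].min()
print(r[0]["p"],P.min(0),P.max(0))
for y in np.arange(y0,P[:,1].max(),.02):
    s=P[(P[:,1]>=y)&(P[:,1]<y+.02)]; 
    if len(s): print(round(y,3),len(s),"x",np.median(s[:,0]),np.ptp(s[:,0]),"ztop",np.percentile(s[:,2],[20,50,90]))
for q in ["pry","driver_tip"]:
    for x in cams.mark_of("wrist",q)[:2]:
        uv=np.array(x["location"])*[512,384]; print(q,uv,x["p"],onz("wrist",uv,.108,st))
im2,d2=cams.get_image("scene"); cv2.imwrite("pics/e.png",cv2.resize(im2[130:260,150:320,::-1],(800,600)))
print(cams.mark_of("scene","driver_tip")[:1], proj("scene",[[.593,-.075,.106]]))
E
```

```text
6.6667 [ 0.5923 -0.2542  0.101 ] [[-0.0008  1.     -0.0002]
 [ 1.      0.0008 -0.0002]
 [-0.0002 -0.0002 -1.    ]] [-33.7254  37.4405  69.0035  -0.0167  73.5577 -33.7659]
0.84 [ 0.5694 -0.4225 -0.0013] [ 0.6184 -0.1133  0.1766]
-0.422 20 x 0.6069785239600566 0.04171723813082617 ztop [-0.0002  0.0002  0.0006]
-0.402 2 x 0.6175892551664593 0.0009172492899836016 ztop [-0.0002 -0.      0.0001]
-0.382 2 x 0.5939049064500217 0.04904437279145246 ztop [0.0001 0.0002 0.0003]
-0.322 29 x 0.5946046070769102 0.019517021293150028 ztop [0.1144 0.116  0.1172]
-0.302 1250 x 0.5940592492881811 0.04718032125216898 ztop [0.1157 0.118  0.1198]
-0.282 1636 x 0.5935769113868944 0.03416895526305408 ztop [0.1161 0.1183 0.1201]
-0.262 1770 x 0.5935900990902025 0.03737454502518478 ztop [0.1167 0.1186 0.1202]
-0.242 2241 x 0.5936079490752533 0.04252032819911711 ztop [0.1143 0.117  0.1197]
-0.222 2152 x 0.5936229448796797 0.023309774836758446 ztop [0.1125 0.1163 0.1188]
-0.202 875 x 0.5936324236963529 0.015447207681780428 ztop [0.1095 0.1106 0.1118]
-0.182 981 x 0.5936453467393846 0.015176743308619955 ztop [0.1095 0.1106 0.1117]
-0.162 1132 x 0.59366270641331 0.01154937262980893 ztop [0.1096 0.1106 0.1117]
-0.142 138 x 0.5938549476298387 0.015235142031084448 ztop [0.001  0.1101 0.1115]
-0.122 12 x 0.5862588527756574 0.015445606491770625 ztop [-0.0005  0.0003  0.0009]
[{'location': [0.2512, 0.4776], 'p': 0.71}] [[211.3132 185.761 ]]
```

View pics/d.png

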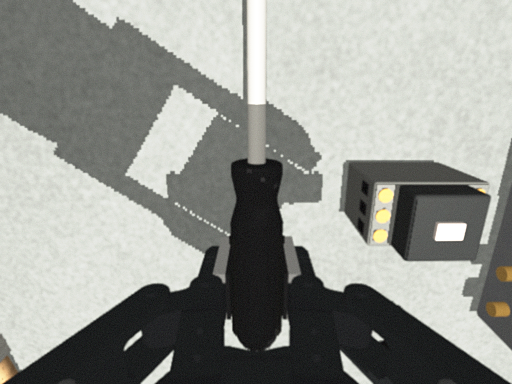

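The driver is level and straight in the grip (shaft at column 257, axis z ≈ 0.1066). Next is the insertion.

Request:
{"op": "move_arm", "data": {
  "jaw": [1,1,1,1,1,1,1,1,1,1,1],
  "dp": [
    [0.7,0,0.02],
    [0.8,0,0.02],
    [0.7,0,0],
    [0.5,0,0],
    [0.4,0,0],
    [0.4,0,0],
    [0.4,0,0],
    [0.4,0,0],
    [0.2,0,0],
    [0,0,0],
    [0,0,0]
  ],
  "turn": [
    [0,0,0],
    [0,0,0],
    [0,0,0],
    [0,0,0],
    [0,0,0],
    [0,0,0],
    [0,0,0],
    [0,0,0],
    [0,0,0],
    [0,0,0],
    [0,0,0]
  ]
}}

```text
time_s: 7.88
position: [0.5928, -0.2091, 0.1001]
tool_rot: [[-0.001, 1.0, 0.0], [1.0, 0.001, -0.0], [-0.0, 0.0, -1.0]]
ft_force: [-0.1, 0.4, -2.3]
grip_width: 0.0224
gripper_force: 98.4
```

```bash
python3 - <<'E'
from h import *
np.set_printoptions(precision=4,suppress=True)
st=observe();print(st["position"],st["ft_force"],st["wrist_torque"])
im2,d2=cams.get_image("scene"); cv2.imwrite("pics/e.png",cv2.resize(im2[130:250,150:310,::-1],(800,600)))
r=cams.outline_of("scene","driver");print(r[0]["p"] if r else None)
if r:
    P=cloud("scene",d2,r[0]["mask"]); P=P[(P[:,2]>.09)&(P[:,2]<.13)&(abs(P[:,0]-.593)<.03)]; print(P.max(0),P.min(0)); s=P[P[:,1]>-.13]; print(np.median(s,axis=0),np.percentile(s[:,2],90))
E
```

```text
[ 0.5928 -0.2091  0.1001] [-0.0956  0.3683 -2.3494] [ 0.0373 -0.0601 -0.0126]
0.66
[ 0.6087 -0.0548  0.1227] [ 0.5836 -0.2193  0.1   ]
[ 0.5973 -0.0931  0.1098] 0.11302844827676575
```

View pics/e.png

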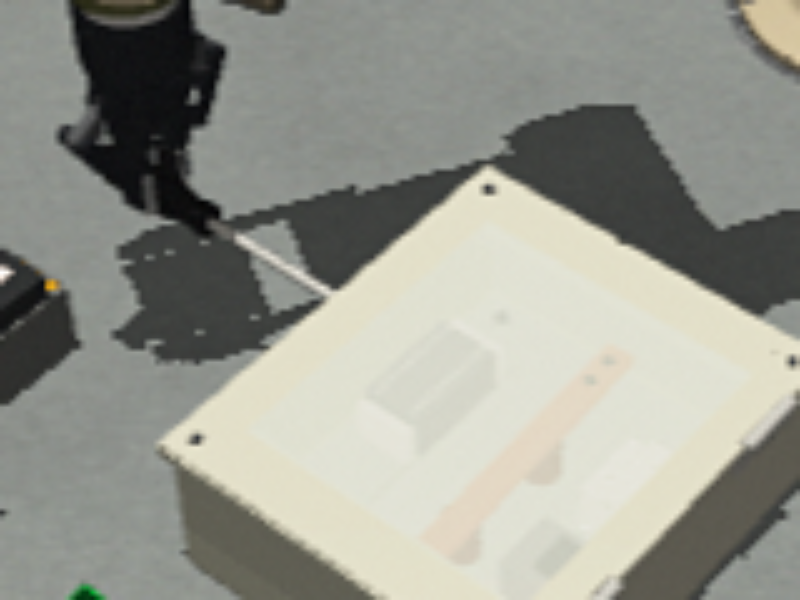

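The blade is in the gap under the middle of the front edge (pixel (330,292)). Next I lift it along the hinge arc.

```bash
python3 - <<'E'
import numpy as np
th=np.radians(np.linspace(0,106,37)); r=.258-.022*np.clip(th/np.pi*2,0,1)
y=.2295-r*np.cos(th); z=.1105+r*np.sin(th); y=np.r_[-.0285,y]; z=np.r_[.1057,z]
d=np.round(np.c_[np.diff(y),0*y[1:],-np.diff(z)]*100,2); print(len(d))
for i in range(1,37,12): print(d[i:i+12].tolist())
print(d[0]); print("end tcp", .0-.209+d[:,0].sum()/100, .1001-d[:,2].sum()/100)
E
```

```text
37
[[0.11, -0.0, -1.32], [0.17, -0.0, -1.31], [0.24, -0.0, -1.3], [0.31, -0.0, -1.28], [0.37, -0.0, -1.26], [0.43, -0.0, -1.23], [0.49, -0.0, -1.21], [0.55, -0.0, -1.18], [0.61, 0.0, -1.14], [0.67, 0.0, -1.11], [0.72, 0.0, -1.07], [0.77, 0.0, -1.03]]
[[0.82, 0.0, -0.98], [0.87, 0.0, -0.93], [0.92, 0.0, -0.89], [0.96, 0.0, -0.84], [1.0, 0.0, -0.78], [1.03, 0.0, -0.73], [1.07, 0.0, -0.67], [1.1, 0.0, -0.61], [1.12, 0.0, -0.56], [1.15, 0.0, -0.5], [1.17, 0.0, -0.43], [1.18, 0.0, -0.37]]
[[1.2, 0.0, -0.31], [1.21, 0.0, -0.25], [1.22, 0.0, -0.18], [1.22, 0.0, -0.12], [1.22, 0.0, -0.06], [1.22, 0.0, 0.01], [1.21, 0.0, 0.04], [1.21, 0.0, 0.06], [1.21, 0.0, 0.12], [1.2, 0.0, 0.18], [1.19, 0.0, 0.24], [1.17, 0.0, 0.3]]
[ 0.   -0.   -0.48]
end tcp 0.11410000000000001 0.3319
```

Request:
{"op": "move_arm", "data": {
  "jaw": [1,1,1,1,1,1,1,1,1,1,1,1],
  "dp": [
    [0,0,-0.5],
    [0.1,0,-0.9],
    [0.17,0,-1.3],
    [0.24,0,-1.3],
    [0.31,0,-1.3],
    [0.37,0,-1.3],
    [0.43,0,-1.3],
    [0.49,0,-1.2],
    [0.55,0,-1.2],
    [0.61,0,-1.14],
    [0.67,0,-1.1],
    [0.72,0,-1.1]
  ],
  "turn": [
    [0,0,0],
    [0,0,0],
    [0,0,0],
    [0,0,0],
    [0,0,0],
    [0,0,0],
    [0,0,0],
    [0,0,0],
    [0,0,0],
    [0,0,0],
    [0,0,0],
    [0,0,0]
  ]
}}

```text
time_s: 8.98
position: [0.5926, -0.1621, 0.2378]
tool_rot: [[-0.001, 1.0, 0.0], [1.0, 0.001, -0.0], [-0.0, 0.0, -1.0]]
ft_force: [-0.1, -2.7, -2.8]
grip_width: 0.0217
gripper_force: 98.2
```

```bash
python3 - <<'E'
from h import *
np.set_printoptions(precision=4,suppress=True)
st=observe();print(st["position"],st["ft_force"],st["wrist_torque"],st["tool_rot"][:,0])
im2,d2=cams.get_image("side"); cv2.imwrite("pics/f.png",cv2.resize(im2[60:280,110:403,::-1],(800,600)))
E
```

```text
[ 0.5926 -0.1621  0.2378] [-0.113 -2.699 -2.823] [-0.5757 -0.0353 -0.0161] [-0.0007  1.     -0.0005]
```

View pics/f.png

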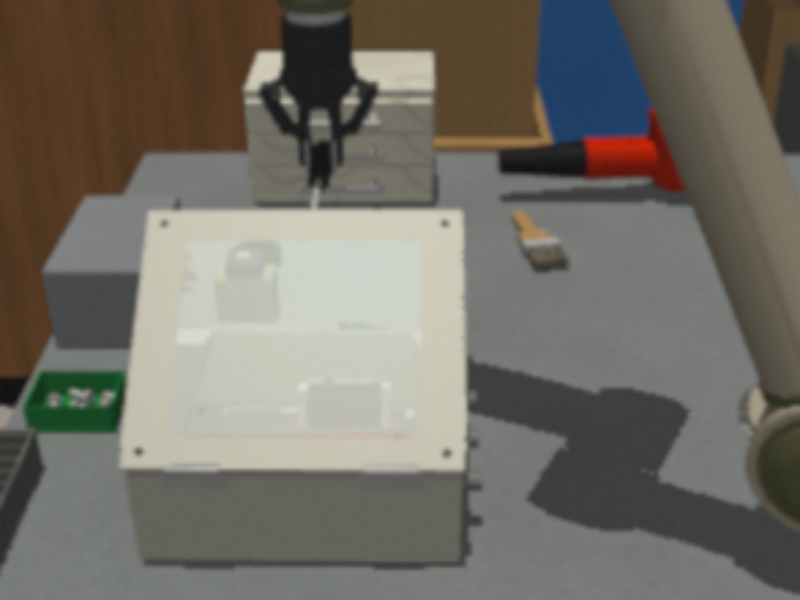

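The cover is about 30° up, following the blade at pixel (315,200). I continue along the arc.

Request:
{"op": "move_arm", "data": {
  "jaw": [1,1,1,1,1,1,1,1,1,1,1,1],
  "dp": [
    [0.77,0,-1],
    [0.82,0,-0.98],
    [0.87,0,-0.93],
    [0.92,0,-0.89],
    [0.96,0,-0.84],
    [1,0,-0.78],
    [1.03,0,-0.73],
    [1.07,0,-0.67],
    [1.1,0,-0.61],
    [1.12,0,-0.56],
    [1.15,0,-0.5],
    [1.17,0,-0.43]
  ],
  "turn": [
    [0,0,0],
    [0,0,0],
    [0,0,0],
    [0,0,0],
    [0,0,0],
    [0,0,0],
    [0,0,0],
    [0,0,0],
    [0,0,0],
    [0,0,0],
    [0,0,0],
    [0,0,0]
  ]
}}

```text
time_s: 10.03
position: [0.5926, -0.0413, 0.3262]
tool_rot: [[-0.001, 1.0, 0.0], [1.0, 0.001, 0.0], [0.0, 0.0, -1.0]]
ft_force: [0.2, -0.6, -0.6]
grip_width: 0.0223
gripper_force: 98.4
```

Request:
{"op": "move_arm", "data": {
  "jaw": [1,1,1,1,1,1,1,1,1,1,1,1],
  "dp": [
    [1.18,0,-0.37],
    [1.2,0,-0.31],
    [1.21,0,-0.25],
    [1.22,0,-0.18],
    [1.22,0,-0.12],
    [1.22,0,-0.06],
    [1.22,0,0],
    [1.2,0,0.04],
    [1.2,0,0.06],
    [1.2,0,0.1],
    [1.2,0,0.1],
    [1.2,0,0.1]
  ],
  "turn": [
    [0,0,0],
    [0,0,0],
    [0,0,0],
    [0,0,0],
    [0,0,0],
    [0,0,0],
    [0,0,0],
    [0,0,0],
    [0,0,0],
    [0,0,0],
    [0,0,0],
    [0,0,0]
  ]
}}

```text
time_s: 11.03
position: [0.5924, 0.1033, 0.3344]
tool_rot: [[-0.001, 1.0, -0.0], [1.0, 0.001, 0.0], [0.0, -0.0, -1.0]]
ft_force: [0.3, -0.3, -1.7]
grip_width: 0.0221
gripper_force: 98.5
```

```bash
python3 - <<'E'
from h import *
np.set_printoptions(precision=4,suppress=True)
st=observe();print(st["position"],st["ft_force"],st["wrist_torque"],st["q"])
im2,d2=cams.get_image("side"); cv2.imwrite("pics/g.png",cv2.resize(im2[40:260,110:403,::-1],(800,600)))
for n in ["scene","side"]:
    im2,d2=cams.get_image(n)
    r=cams.outline_of(n,"cover")
    if r:
        P=cloud(n,d2,r[0]["mask"]);P=P[(P[:,2]>.05)&(P[:,2]<.5)]; z=P[:,2]; print(n,r[0]["p"],P[z<np.percentile(z,3)].mean(0),P[z>np.percentile(z,97)].mean(0))
E
```

```text
[0.5924 0.1033 0.3344] [ 0.2613 -0.3159 -1.7392] [ 0.0041  0.0572 -0.0203] [ -1.3771  24.7812  52.9111   0.0048 102.3219  -1.4364]
side 0.6 [0.5986 0.2099 0.1087] [0.6182 0.3273 0.3701]
```

View pics/g.png

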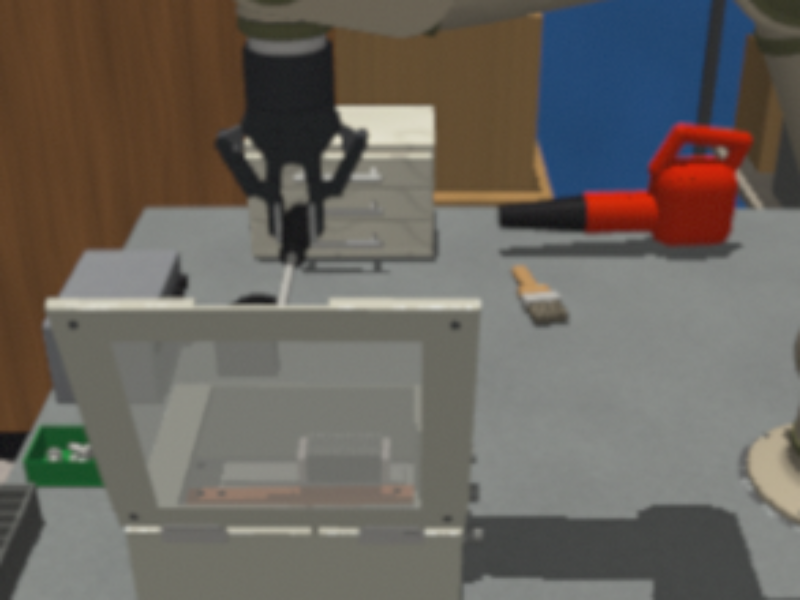

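The cover rests fully open (edge at y≈0.327, z≈0.37, about 111°), and the driver is clear of it. The driver goes back to its old place.

```bash
python3 -c "
from h import *
s=plan([.4994,-.3138,.11],down(86.6),16)
s=plan([.4994,-.3138,.0080],down(86.6),8,start=s)"
```

```text
n 16 dp [-2.613, -0.51, 1.404] turn [0.0, 0.0, 0.0038] -> [ 0.4994 -0.3139  0.1101]
n 8 dp [0.001, -0.0, 1.276] turn [0.0, 0.0, -0.0001] -> [ 0.4994 -0.3138  0.008 ]
```

Request:
{"op": "move_arm", "data": {
  "jaw": [1,1,1,1,1,1,1,1,1,1,1,1],
  "dp": [
    [-2.61,-0.51,1.4],
    [-2.61,-0.51,1.4],
    [-2.61,-0.51,1.4],
    [-2.61,-0.51,1.4],
    [-2.61,-0.51,1.4],
    [-2.61,-0.51,1.4],
    [-2.61,-0.51,1.4],
    [-2.61,-0.51,1.4],
    [-2.61,-0.51,1.4],
    [-2.61,-0.51,1.4],
    [-2.61,-0.51,1.4],
    [-2.61,-0.51,1.4]
  ],
  "turn": [
    [0,0,0.004],
    [0,0,0.004],
    [0,0,0.004],
    [0,0,0.004],
    [0,0,0.004],
    [0,0,0.004],
    [0,0,0.004],
    [0,0,0.004],
    [0,0,0.004],
    [0,0,0.004],
    [0,0,0.004],
    [0,0,0.004]
  ]
}}

```text
time_s: 12.28
position: [0.524, -0.2118, 0.1662]
tool_rot: [[0.048, 0.999, 0.0], [0.999, -0.048, -0.0], [-0.0, 0.0, -1.0]]
ft_force: [1.3, 0.1, -1.9]
grip_width: 0.0217
gripper_force: 98.7
```

Request:
{"op": "move_arm", "data": {
  "jaw": [1,1,1,1,1,1,1,1,1,1,1,1],
  "dp": [
    [-2.61,-0.51,1.4],
    [-2.61,-0.51,1.4],
    [-2.61,-0.51,1.4],
    [-2.61,-0.51,1.4],
    [0,0,1.2],
    [0,0,1.6],
    [0,0,1.6],
    [0,0,1.6],
    [0,0,1.5],
    [0,0,0.8],
    [0,0,0],
    [0,0,0]
  ],
  "turn": [
    [0,0,0.004],
    [0,0,0.004],
    [0,0,0.003],
    [0,0,0.003],
    [0,0,0],
    [0,0,0],
    [0,0,0],
    [0,0,0],
    [0,0,0],
    [0,0,0],
    [0,0,0],
    [0,0,0]
  ]
}}

```text
time_s: 13.28
position: [0.4988, -0.3134, 0.0279]
tool_rot: [[0.061, 0.998, 0.0], [0.998, -0.061, -0.0], [-0.0, 0.0, -1.0]]
ft_force: [0.4, 0.3, -1.5]
grip_width: 0.022
gripper_force: 98.6
```

Request:
{"op": "move_arm", "data": {
  "jaw": [1,1,1,1,1,1],
  "dp": [
    [0,0,0.8],
    [0,0,0.7],
    [0,0,0.4],
    [0,0,0.15],
    [0,0,0.05],
    [0,0,0]
  ],
  "turn": [
    [0,0,0],
    [0,0,0],
    [0,0,0],
    [0,0,0],
    [0,0,0],
    [0,0,0]
  ]
}}

```text
time_s: 13.78
position: [0.4988, -0.3129, 0.0068]
tool_rot: [[0.061, 0.998, 0.0], [0.998, -0.061, -0.0], [-0.0, 0.0, -1.0]]
ft_force: [-0.6, 0.0, -0.6]
grip_width: 0.0219
gripper_force: 98.7
```

Request:
{"op": "move_arm", "data": {
  "jaw": [2.4,2.6,3,3.6,4.5,5,5,5,5,5,5,5],
  "dp": [
    [0,0,0],
    [0,0,0],
    [0,0,0],
    [0,0,0],
    [0,0,0],
    [0,0,0],
    [0,0,-1],
    [0,0,-2],
    [0,0,-3.5],
    [0,0,-3.5],
    [0,0,-3.5],
    [0,0,-3.5]
  ],
  "turn": [
    [0,0,0],
    [0,0,0],
    [0,0,0],
    [0,0,0],
    [0,0,0],
    [0,0,0],
    [0,0,0],
    [0,0,0],
    [0,0,0],
    [0,0,0],
    [0,0,0],
    [0,0,0]
  ]
}}

```text
time_s: 14.78
position: [0.4985, -0.3126, 0.1793]
tool_rot: [[0.061, 0.998, 0.0], [0.998, -0.061, -0.0], [-0.0, 0.0, -1.0]]
ft_force: [0.5, 0.6, -1.1]
grip_width: 0.0503
gripper_force: 0.0
```

```bash
python3 - <<'E'
from h import *
np.set_printoptions(precision=4,suppress=True)
st=observe();print(st["position"],st["ft_force"],st["grip_width"])
im,d=cams.get_image("scene"); np.savez("s2.npz",im=im,d=d)
B={}
for q in ["bar_mid","bar_near","bar_far","busbar","driver_grip","driver_tip"]:
    for x in cams.mark_of("scene",q)[:2]:
        uv=np.array(x["location"])*[512,384]; print(q,uv,round(x["p"],2),onz("scene",uv,.013 if "driver" in q else .047))
r=cams.outline_of("scene","busbar")
if r:
    m=r[0]["mask"]; P=cloud("scene",d,m); P=P[(P[:,2]>.047)&(P[:,2]<.058)]; print("bar",cv2.minAreaRect(P[:,:2].astype(np.float32)),np.median(P,axis=0))
r=cams.outline_of("scene","driver")
P=cloud("scene",d,r[0]["mask"]); P=P[P[:,2]>.006]; print("drv",cv2.minAreaRect(P[:,:2].astype(np.float32)),np.percentile(P[:,2],98))
E
```

```text
[ 0.4985 -0.3126  0.1793] [ 0.499   0.6388 -1.1357] 0.0503412250292371
bar_mid [250.7776 219.9168] 0.69 [[0.5855 0.0838 0.047 ]]
bar_near [276.7872 200.9088] 0.64 [[0.4675 0.0997 0.047 ]]
bar_near [225.4848 247.1808] 0.57 [[0.7173 0.0913 0.047 ]]
busbar [251.2896 226.4064] 0.77 [[0.6051 0.1017 0.047 ]]
driver_grip [181.0944 157.0944] 0.74 [[ 0.4926 -0.3255  0.013 ]]
driver_grip [252.416  209.2032] 0.51 [[0.5241 0.0417 0.013 ]]
driver_tip [217.088  184.0896] 0.63 [[ 0.5119 -0.1283  0.013 ]]
driver_tip [181.504  155.2128] 0.16 [[ 0.4843 -0.3316  0.013 ]]
bar ((0.5751180052757263, 0.09300263226032257), (0.20565597712993622, 0.02344367280602455), 2.106734037399292) [0.5809 0.0935 0.0517]
drv ((0.5077031254768372, -0.24961329996585846), (0.22559523582458496, 0.02991560474038124), 86.26594543457031) 0.02909887198200145
```

```bash
python3 -c "
from h import *
s0=(np.array([.4985,-.3126,.1793]),np.array(observe()['tool_rot']))
s=plan([.59,.093,.27],down(0),14,start=s0)
R0=s0[1];n=14;D=(np.array([.59,.093,.27])-s0[0])/n*100
w=Ro.from_matrix(R0.T@down(0)).as_rotvec()/n
print([np.round((R0@Ro.from_rotvec(w*k).as_matrix()).T@D,2).tolist() for k in range(n)])"
```

```text
n 14 dp [2.805, -1.682, -0.644] turn [-0.0002, 0.0, 0.1078] -> [0.59   0.093  0.2699]
[[2.93, 0.47, -0.64], [2.97, 0.16, -0.64], [2.97, -0.16, -0.64], [2.93, -0.48, -0.64], [2.86, -0.79, -0.64], [2.76, -1.1, -0.64], [2.63, -1.39, -0.64], [2.46, -1.66, -0.64], [2.27, -1.92, -0.65], [2.05, -2.15, -0.65], [1.81, -2.36, -0.65], [1.54, -2.54, -0.65], [1.26, -2.69, -0.65], [0.96, -2.81, -0.65]]
```

Request:
{"op": "move_arm", "data": {
  "jaw": [5,5,5,5,5,5,5,5,5,5,5,5],
  "dp": [
    [2.93,0.47,-0.64],
    [2.97,0.16,-0.64],
    [2.97,-0.16,-0.64],
    [2.93,-0.48,-0.64],
    [2.86,-0.79,-0.64],
    [2.76,-1.1,-0.64],
    [2.63,-1.39,-0.64],
    [2.46,-1.66,-0.64],
    [2.27,-1.92,-0.65],
    [2.05,-2.15,-0.65],
    [1.81,-2.36,-0.65],
    [1.54,-2.54,-0.65]
  ],
  "turn": [
    [0,0,0.108],
    [0,0,0.108],
    [0,0,0.108],
    [0,0,0.108],
    [0,0,0.108],
    [0,0,0.108],
    [0,0,0.108],
    [0,0,0.108],
    [0,0,0.108],
    [0,0,0.108],
    [0,0,0.108],
    [0,0,0.108]
  ]
}}

```text
time_s: 16.23
position: [0.5776, 0.0363, 0.2534]
tool_rot: [[0.978, 0.207, -0.001], [0.207, -0.978, 0.0], [-0.001, -0.0, -1.0]]
ft_force: [1.0, 0.1, 0.1]
grip_width: 0.05
gripper_force: 0.0
```

Request:
{"op": "move_arm", "data": {
  "jaw": [5,5,5,5],
  "dp": [
    [1.26,-2.69,-0.65],
    [0.96,-2.81,-0.65],
    [0,0,0],
    [0,0,0]
  ],
  "turn": [
    [0,0,0.108],
    [0,0,0.108],
    [0,0,0],
    [0,0,0]
  ]
}}

```text
time_s: 16.57
position: [0.5908, 0.0939, 0.2661]
tool_rot: [[1.0, 0.001, -0.001], [0.001, -1.0, -0.0], [-0.001, 0.0, -1.0]]
ft_force: [-0.5, -0.9, -0.4]
grip_width: 0.05
gripper_force: 0.0
```

```bash
python3 - <<'E'
from h import *
np.set_printoptions(precision=4,suppress=True)
st=observe(); im,d=cams.get_image("wrist"); print(st["time_s"],st["position"],st["tool_rot"],st["q"])
cv2.imwrite("pics/h.png",im[:,:,::-1])
for q in ["bar_mid","bar_near","bar_far"]:
    for x in cams.mark_of("wrist",q)[:2]:
        uv=np.array(x["location"])*[512,384]; print(q,uv,round(x["p"],2),onz("wrist",uv,.047,st))
r=cams.outline_of("wrist","busbar")
P=cloud("wrist",d,r[0]["mask"],st); P=P[(P[:,2]>.046)&(P[:,2]<.058)]; print("bar",cv2.minAreaRect(P[:,:2].astype(np.float32)),np.median(P,axis=0),P.min(0),P.max(0))
A=cloud("wrist",d,d>0,st)
for lo,hi in [(.105,.113),(.096,.103),(.036,.045),(.06,.078)]:
    s=A[(A[:,2]>lo)&(A[:,2]<hi)&(abs(A[:,0]-.6)<.16)&(abs(A[:,1]-.09)<.14)]; print(lo,len(s),np.percentile(s,[0,2,98,100],axis=0).tolist() if len(s) else 0)
rim=A[(A[:,2]>.106)&(A[:,2]<.113)&(abs(A[:,1]-.09)<.08)]; print("rim x far", rim[rim[:,0]>.65][:,0].min() if (rim[:,0]>.65).any() else None, "near",rim[rim[:,0]<.55][:,0].max() if (rim[:,0]<.55).any() else None)
E
```

```text
16.5667 [0.5908 0.0939 0.2661] [[ 1.      0.0008 -0.001 ]
 [ 0.0008 -1.     -0.0001]
 [-0.001   0.0001 -1.    ]] [-2.2914 25.6693 62.3117 -0.0077 92.0769 87.6625]
bar_mid [256.6144 152.9856] 0.96 [[0.6017 0.0941 0.047 ]]
bar_near [422.4   213.312] 0.21 [[ 0.5241 -0.1178  0.047 ]]
bar_far [250.624   42.3936] 0.72 [[0.7221 0.1005 0.047 ]]
bar ((0.5931722521781921, 0.09558700770139694), (0.24417565762996674, 0.02001132443547249), 1.8355951309204102) [0.611 0.096 0.052] [0.4714 0.0818 0.0495] [0.715  0.1088 0.0546]
0.105 4494 [[0.45100033767993786, -0.022886628058429212, 0.10500138895417227], [0.4870128470822448, -0.02151806880943816, 0.10528496684772054], [0.7134608231651061, 0.22901257221255386, 0.11252450539704933], [0.7467468780745552, 0.22995802644240546, 0.1129979224356325]]
0.096 22804 [[0.4455498360780369, -0.039950207831543266, 0.09602304197188732], [0.45160046235486184, -0.03739014435317887, 0.09841966954962264], [0.7488975527703234, 0.22334914518285956, 0.10193345285722297], [0.7508462929801218, 0.2287538199452272, 0.10299964386434846]]
0.036 1442 [[0.4563244421304288, -0.0381533468677758, 0.03600320700290155], [0.46602155665549677, -0.0377918088258528, 0.036147522100187235], [0.7111450229670072, 0.223882169878469, 0.04488025436609544], [0.7174096787172202, 0.22441695039013423, 0.04499959863135555]]
0.06 4359 [[0.5320014180313886, 0.14458781866979728, 0.060055011210802645], [0.5353479802247638, 0.14591018138924616, 0.0629802396548538], [0.6662497849576041, 0.21321130442381114, 0.07399709794980239], [0.6674126484782285, 0.2166119234610409, 0.0756911056498012]]
rim x far 0.7093436035231727 near 0.4904777660337055
```

View pics/h.png

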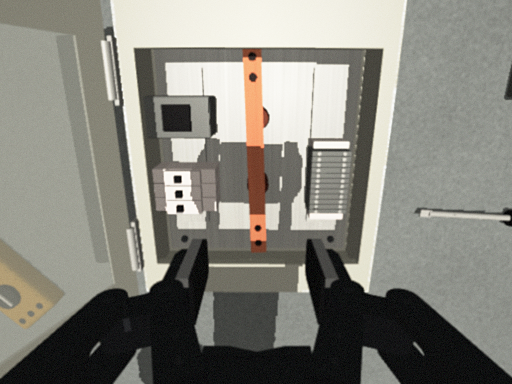

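The wrist picture shows the copper bar running from (252,50) to (259,250) on its insulators, with the opening clear around it. I will grip between the two insulators.

```bash
python3 -c "
from h import *
s=plan([.608,.096,.028],down(1.84),11)"
```

```text
n 11 dp [0.158, -0.038, 2.168] turn [0.0, 0.0001, -0.0032] -> [0.6079 0.0961 0.028 ]
```

Request:
{"op": "move_arm", "data": {
  "jaw": [4,4,4,4,4,4,4,4,4,4,4,4],
  "dp": [
    [0.16,-0.02,2.17],
    [0.16,-0.02,2.17],
    [0.16,-0.02,2.17],
    [0.16,-0.02,2.17],
    [0.16,-0.02,2.17],
    [0.16,-0.02,2.17],
    [0.16,-0.02,2.17],
    [0.16,-0.02,2.17],
    [0.16,-0.02,2.17],
    [0.16,-0.02,2.17],
    [0.16,-0.02,2.17],
    [0,0,0]
  ],
  "turn": [
    [0,0,-0.003],
    [0,0,-0.003],
    [0,0,-0.003],
    [0,0,-0.003],
    [0,0,-0.003],
    [0,0,-0.003],
    [0,0,-0.003],
    [0,0,-0.003],
    [0,0,-0.003],
    [0,0,-0.003],
    [0,0,-0.003],
    [0,0,0]
  ]
}}

```text
time_s: 17.82
position: [0.6064, 0.0943, 0.0242]
tool_rot: [[1.0, 0.03, -0.007], [0.03, -1.0, 0.0], [-0.007, -0.0, -1.0]]
ft_force: [-0.9, -0.1, -0.7]
grip_width: 0.0398
gripper_force: 0.0
```

Request:
{"op": "move_arm", "data": {
  "jaw": [3.4,3,2.6,2,1,1,1,1],
  "dp": [
    [0,0,0],
    [0,0,0],
    [0,0,0],
    [0,0,0],
    [0,0,0],
    [0,0,0],
    [0,0,0],
    [0,0,0]
  ],
  "turn": [
    [0,0,0],
    [0,0,0],
    [0,0,0],
    [0,0,0],
    [0,0,0],
    [0,0,0],
    [0,0,0],
    [0,0,0]
  ],
  "force": 110
}}

```text
time_s: 18.48
position: [0.6091, 0.0953, 0.03]
tool_rot: [[1.0, 0.031, 0.003], [0.031, -1.0, 0.0], [0.003, -0.0, -1.0]]
ft_force: [-0.6, 0.4, 6.3]
grip_width: 0.0177
gripper_force: 107.4
```

Request:
{"op": "move_arm", "data": {
  "jaw": [1,1,1,1,1,1,1,1],
  "dp": [
    [0,0,-0.4],
    [0,0,-0.6],
    [0,0,-0.5],
    [-0.5,0,0],
    [-0.7,0,0],
    [-0.6,0,0],
    [0,0,0],
    [0,0,0]
  ],
  "turn": [
    [0,0,0],
    [0,0,0],
    [0,0,0],
    [0,0,0],
    [0,0,0],
    [0,0,0],
    [0,0,0],
    [0,0,0]
  ]
}}

```text
time_s: 19.15
position: [0.5899, 0.0946, 0.043]
tool_rot: [[1.0, 0.031, -0.001], [0.031, -1.0, 0.0], [-0.001, -0.0, -1.0]]
ft_force: [0.7, 0.3, -3.6]
grip_width: 0.0176
gripper_force: 107.7
```

```bash
python3 - <<'E'
from h import *
np.set_printoptions(precision=4,suppress=True)
st=observe(); im,d=cams.get_image("wrist"); print(st["position"],st["ft_force"],st["wrist_torque"],st["tool_rot"][:,0],st["grip_width"])
r=cams.outline_of("wrist","busbar")
if r:
    P=cloud("wrist",d,r[0]["mask"],st); P=P[(P[:,2]>.03)&(P[:,2]<.09)]
    for x in np.arange(.45,.72,.03):
        s=P[abs(P[:,0]-x)<.015]
        if len(s)>5: print(round(x,2),len(s),np.median(s[:,1:],axis=0),s[:,0].min(),s[:,0].max())
im,d=cams.get_image("scene"); r=cams.outline_of("scene","busbar")
if r:
    P=cloud("scene",d,r[0]["mask"]); P=P[(P[:,2]>.03)&(P[:,2]<.09)]; print("scene",P.min(0),P.max(0),np.median(P,axis=0))
E
```

```text
[0.5899 0.0946 0.043 ] [ 0.7259  0.3084 -3.5869] [ 0.0071 -0.0512 -0.0071] [ 0.9995  0.0308 -0.0006] 0.017631748500404706
0.54 383 [0.0939 0.0649] 0.5467205312081402 0.5549429483387511
0.57 2118 [0.0942 0.0649] 0.5550117341593502 0.5849932298410617
0.6 2566 [0.0951 0.065 ] 0.5850370811844965 0.6149989436771217
0.63 3329 [0.096 0.065] 0.6150485336108633 0.6449979997184532
0.66 4126 [0.097 0.065] 0.6450073791010517 0.6749922859919274
0.69 4515 [0.0977 0.0651] 0.6750009788031702 0.7018286496340292
scene [0.4698 0.08   0.058 ] [0.6858 0.1071 0.071 ] [0.6226 0.0943 0.0648]
```

Request:
{"op": "move_arm", "data": {
  "jaw": [1,1,1,1,1,1,1],
  "dp": [
    [0.11,0,-1.1],
    [0.12,0,-1.1],
    [0.15,0,-1.1],
    [0.2,0,-1.1],
    [0.2,0,-1.1],
    [0.2,0,-1.1],
    [0.2,0,-1.1]
  ],
  "turn": [
    [0,0.08,0],
    [0,0.08,0],
    [0,0.08,0],
    [0,0.08,0],
    [0,0.08,0],
    [0,0.08,0],
    [0,0.08,0]
  ]
}}

```text
time_s: 19.93
position: [0.5834, 0.0943, 0.1209]
tool_rot: [[0.845, 0.031, 0.534], [0.026, -1.0, 0.016], [0.534, 0.0, -0.845]]
ft_force: [0.6, 1.3, -3.2]
grip_width: 0.0178
gripper_force: 108.1
```

```bash
python3 - <<'E'
from h import *
np.set_printoptions(precision=4,suppress=True)
st=observe(); print(st["position"],st["tool_rot"],st["ft_force"],st["wrist_torque"],st["q"])
for n in ["scene","side"]:
    im,d=cams.get_image(n)
    if n=="side": cv2.imwrite("pics/i.png",cv2.resize(im[60:280,110:403,::-1],(800,600)))
    r=cams.outline_of(n,"busbar")
    if r:
        P=cloud(n,d,r[0]["mask"]); P=P[(abs(P[:,1]-.095)<.015)&(P[:,2]>.03)]; c=P.mean(0); V=np.linalg.svd(P-c,full_matrices=False)[2][0]; V*=np.sign(V[0]); t=(P-c)@V
        print(n,V,np.degrees(np.arcsin(V[2])),c+V*np.percentile(t,1),c+V*np.percentile(t,99))
E
```

```text
[0.5834 0.0943 0.1209] [[ 0.8448  0.0306  0.5341]
 [ 0.0261 -0.9995  0.0161]
 [ 0.5344  0.0004 -0.8452]] [ 0.6402  1.2621 -3.2407] [0.0715 0.5182 0.0226] [ -3.5375  23.1293 101.832    7.1985  23.009   78.8797]
scene [ 0.8421 -0.0075  0.5393] 32.6360618584436 [0.475  0.098  0.0731] [0.6715 0.0962 0.199 ]
```

View pics/i.png

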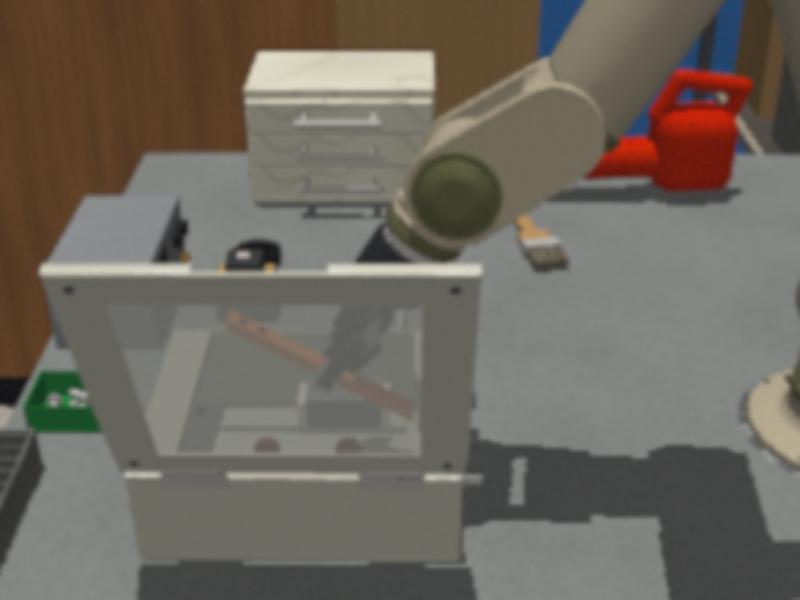

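The bar is tilted at 33° and held straight, from (230,315) to (410,410) in the picture, clear of the frame. Joint 5 is near its limit, so I work out where a steeper tilt fits.

```bash
cat > kin.py <<'E'
from h import *
from scipy.optimize import least_squares
# q2,q3,q5(deg),pos
S=[(21.8055,74.3355,83.858,(.1487,-.5295,.2313)),(37.4405,69.0035,73.5577,(.5923,-.2542,.101)),(24.7812,52.9111,102.3219,(.5924,.1033,.3344)),(25.6693,62.3117,92.0769,(.5908,.0939,.2661))]
def rad(p,o): return np.sqrt(p[0]**2+p[1]**2-o*o)
def res(v):
    L1,L2,a,d,t=v[:5];e=[]
    for q2,q3,q5,p in S:
        A=np.radians(q2);B=np.radians(q2+q3);e+= [L1*np.sin(A)+L2*np.sin(B)+a-rad(p,.118), d+L1*np.cos(A)+L2*np.cos(B)-t-p[2]]
    return np.r_[e,(v[:5]-[.43,.4,.0,.3,.3])*1e-3]
v=least_squares(res,[.43,.4,0,.3,.3]).x
if __name__=="__main__":
    print("fit",v,np.abs(res(v)).max())
    # d and t only appear as d-t: pin with the tilted sample (q2 23.13,q3 101.83, pitch ~148)
    def wc(q2,q3): A,B=np.radians(q2),np.radians(q2+q3); return v[0]*np.sin(A)+v[1]*np.sin(B)+v[2], v[0]*np.cos(A)+v[1]*np.cos(B)
    r,z=wc(23.13,101.83); ph=np.arcsin(.5341); p=(.5834,.0943,.1209)
    t=(rad(p,.118)-r)/np.sin(ph); dt=v[3]-v[4]; d=p[2]-z+t*np.cos(ph); print("t",t,"d-t",dt,d-t)
    d=dt+t
    for G in [(.60,.15),(.60,.18),(.6,.21),(.64,.18),(.64,.21),(.64,.25),(.68,.21),(.68,.25),(.62,.33),(.62,.38),(.68,.35)]:
        for fi in (40,50,55,60):
            f=np.radians(fi); T=np.array([G[0]+.019*np.sin(f),.094,G[1]-.019*np.cos(f)])
            R=rad(T,.118)-t*np.sin(f); Z=T[2]+t*np.cos(f)
            s=least_squares(lambda q:np.array(wc(*q))+[0,d]-[R,Z],[23,100]); q2,q3=s.x
            print(G,fi,np.round([q2,q3,180-fi-q2-q3,s.cost],2), "low end z",round(G[1]-.138*np.sin(f)-.005*np.cos(f),3),"x",round(G[0]-.138*np.cos(f),3))
E
python3 kin.py
```

```text
fit [0.41955561 0.36960363 0.03149362 0.23792887 0.36207113] 0.021186782766500545
t 0.1495212827348793 d-t -0.12414226769268788 -0.07625831535853987
(0.6, 0.15) 40 [21.05 95.8  23.15  0.  ] low end z 0.057 x 0.494
(0.6, 0.15) 50 [20.16 99.94  9.9   0.  ] low end z 0.041 x 0.511
(0.6, 0.15) 55 [ 19.98 101.83   3.19   0.  ] low end z 0.034 x 0.521
(0.6, 0.15) 60 [ 19.99 103.59  -3.58   0.  ] low end z 0.028 x 0.531
(0.6, 0.18) 40 [19.33 93.14 27.53  0.  ] low end z 0.087 x 0.494
(0.6, 0.18) 50 [18.22 97.43 14.35  0.  ] low end z 0.071 x 0.511
(0.6, 0.18) 55 [17.92 99.41  7.67  0.  ] low end z 0.064 x 0.521
(0.6, 0.18) 60 [ 17.8  101.27   0.93   0.  ] low end z 0.058 x 0.531
(0.6, 0.21) 40 [17.91 90.15 31.94  0.  ] low end z 0.117 x 0.494
(0.6, 0.21) 50 [16.58 94.6  18.81  0.  ] low end z 0.101 x 0.511
(0.6, 0.21) 55 [16.17 96.67 12.16  0.  ] low end z 0.094 x 0.521
(0.6, 0.21) 60 [15.93 98.62  5.45  0.  ] low end z 0.088 x 0.531
(0.64, 0.18) 40 [24.46 85.69 29.85  0.  ] low end z 0.087 x 0.534
(0.64, 0.18) 50 [23.23 90.2  16.56  0.  ] low end z 0.071 x 0.551
(0.64, 0.18) 55 [22.88 92.2
[... 1252 characters left out ...]
.38 37.69  0.  ] low end z 0.221 x 0.531
(0.62, 0.33) 55 [15.04 78.95 31.01  0.  ] low end z 0.214 x 0.541
(0.62, 0.33) 60 [14.31 81.39 24.31  0.  ] low end z 0.208 x 0.551
(0.62, 0.38) 40 [18.84 62.21 58.95  0.  ] low end z 0.287 x 0.514
(0.62, 0.38) 50 [16.14 68.35 45.51  0.  ] low end z 0.271 x 0.531
(0.62, 0.38) 55 [15.03 71.21 38.77  0.  ] low end z 0.264 x 0.541
(0.62, 0.38) 60 [14.08 73.91 32.01  0.  ] low end z 0.258 x 0.551
(0.68, 0.35) 40 [27.72 54.   58.28  0.  ] low end z 0.257 x 0.574
(0.68, 0.35) 50 [24.85 60.84 44.31  0.  ] low end z 0.241 x 0.591
(0.68, 0.35) 55 [23.7  63.93 37.37  0.  ] low end z 0.234 x 0.601
(0.68, 0.35) 60 [22.75 66.8  30.46  0.  ] low end z 0.228 x 0.611
```

```bash
python3 - <<'E'
from h import *
st=observe(); s=(np.array(st["position"]),np.array(st["tool_rot"]))
for G,f,n in [((.600,.094,.143),33,4),((.632,.094,.172),45,7),((.645,.094,.215),52,5),((.645,.094,.34),54,7)]:
    R=down(1.84)@Ro.from_rotvec([0,np.radians(f),0]).as_matrix(); s=plan(np.array(G)+.019*R[:,2],R,n,start=s)
E
```

```text
n 4 dp [0.658, 0.021, 0.208] turn [0.0002, 0.0045, -0.0003] -> [0.6103 0.0943 0.1271]
n 7 dp [0.673, 0.015, -0.044] turn [-0.0, 0.0299, -0.0] -> [0.6454 0.0944 0.1585]
n 5 dp [0.859, 0.008, -0.386] turn [-0.0, 0.0245, -0.0] -> [0.66   0.0945 0.2033]
n 7 dp [1.433, -0.001, -1.078] turn [-0.0, 0.005, -0.0] -> [0.6604 0.0945 0.3288]
```

Request:
{"op": "move_arm", "data": {
  "jaw": [1,1,1,1,1,1,1,1,1,1,1,1],
  "dp": [
    [0.66,0.02,0.21],
    [0.66,0.02,0.21],
    [0.66,0.02,0.21],
    [0.66,0.02,0.21],
    [0.67,0.015,-0.04],
    [0.67,0.015,-0.04],
    [0.67,0.015,-0.04],
    [0.67,0.015,-0.04],
    [0.67,0.015,-0.04],
    [0.67,0.015,-0.04],
    [0.67,0.015,-0.04],
    [0,0,0]
  ],
  "turn": [
    [0,0.0045,0],
    [0,0.0045,0],
    [0,0.0045,0],
    [0,0.0045,0],
    [0,0.03,0],
    [0,0.03,0],
    [0,0.03,0],
    [0,0.03,0],
    [0,0.03,0],
    [0,0.03,0],
    [0,0.03,0],
    [0,0,0]
  ]
}}

```text
time_s: 21.13
position: [0.6463, 0.0944, 0.1586]
tool_rot: [[0.704, 0.031, 0.709], [0.022, -1.0, 0.022], [0.71, -0.0, -0.704]]
ft_force: [0.1, 0.3, -4.8]
grip_width: 0.0177
gripper_force: 108.2
```

```bash
python3 - <<'E'
from h import *
np.set_printoptions(precision=4,suppress=True)
st=observe(); print(st["position"],st["tool_rot"][:,2],st["ft_force"],st["wrist_torque"],st["q"])
n="scene"; im,d=cams.get_image(n); r=cams.outline_of(n,"busbar")
if r:
    P=cloud(n,d,r[0]["mask"]); P=P[(abs(P[:,1]-.095)<.015)&(P[:,2]>.03)]; c=P.mean(0); V=np.linalg.svd(P-c,full_matrices=False)[2][0]; V*=np.sign(V[0]); t=(P-c)@V
    print(n,V,np.degrees(np.arcsin(V[2])),c+V*np.percentile(t,1),c+V*np.percentile(t,99))
E
```

```text
[0.6463 0.0944 0.1586] [ 0.7095  0.0219 -0.7044] [ 0.0745  0.3134 -4.7688] [-0.0128  0.7187  0.0393] [-3.58   24.3467 99.1443 18.5267 12.0206 68.0875]
scene [0.7033 0.0195 0.7106] 45.28259421751272 [0.5513 0.0962 0.0884] [0.7133 0.1007 0.252 ]
```

Request:
{"op": "move_arm", "data": {
  "jaw": [1,1,1,1,1,1,1,1,1,1,1,1],
  "dp": [
    [0.8,0,-0.75],
    [0.9,0,-0.85],
    [0.95,0,-0.85],
    [0.95,0,-0.9],
    [0.95,0,-0.9],
    [1,0,-0.9],
    [1,0,-0.85],
    [1,0,-0.85],
    [1,0,-0.85],
    [1,0,-0.8],
    [1,0,-0.8],
    [1,0,-0.8]
  ],
  "turn": [
    [0,0,0],
    [0,0,0],
    [0,0,0],
    [0,0.012,0],
    [0,0.012,0],
    [0,0.015,0],
    [0,0.015,0],
    [0,0.015,0],
    [0,0.015,0],
    [0,0.015,0],
    [0,0.01,0],
    [0,0,0]
  ]
}}

```text
time_s: 22.23
position: [0.6486, 0.0946, 0.3127]
tool_rot: [[0.624, 0.031, 0.781], [0.019, -1.0, 0.024], [0.782, -0.0, -0.624]]
ft_force: [0.7, -0.2, -3.5]
grip_width: 0.0175
gripper_force: 108.2
```

Request:
{"op": "move_arm", "data": {
  "jaw": [1,1,1,1,1,1,1,1],
  "dp": [
    [1,0,-0.8],
    [1,0,-0.8],
    [1,0,-0.8],
    [1,0,-0.8],
    [1,0,-0.8],
    [0.5,0,-0.4],
    [0,0,0],
    [0,0,0]
  ],
  "turn": [
    [0,0,0],
    [0,0,0],
    [0,0,0],
    [0,0,0],
    [0,0,0],
    [0,0,0],
    [0,0,0],
    [0,0,0]
  ]
}}

```text
time_s: 22.9
position: [0.6486, 0.0946, 0.382]
tool_rot: [[0.624, 0.031, 0.781], [0.019, -1.0, 0.024], [0.781, -0.0, -0.624]]
ft_force: [-0.1, 0.3, -5.5]
grip_width: 0.0179
gripper_force: 108.3
```

```bash
python3 - <<'E'
from h import *
np.set_printoptions(precision=4,suppress=True)
st=observe(); print(st["time_s"],st["position"],st["tool_rot"][:,2],st["ft_force"],st["wrist_torque"],st["q"])
for n in ["scene","side"]:
    im,d=cams.get_image(n); r=cams.outline_of(n,"busbar")
    if n=="scene": cv2.imwrite("pics/j.png",cv2.resize(im[:,:,::-1],(800,600)))
    if r:
        P=cloud(n,d,r[0]["mask"]); P=P[(abs(P[:,1]-.1)<.03)&(P[:,2]>.1)]; c=P.mean(0); V=np.linalg.svd(P-c,full_matrices=False)[2][0]; V*=np.sign(V[0]); t=(P-c)@V
        print(n,V,np.degrees(np.arcsin(V[2])),c+V*np.percentile(t,1),c+V*np.percentile(t,99),P[:,2].min())
n="scene"
r=cams.outline_of("scene","driver"); im,d=cams.get_image(n); P=cloud(n,d,r[0]["mask"]); P=P[P[:,2]>.006]; print("drv",cv2.minAreaRect(P[:,:2].astype(np.float32)),np.percentile(P[:,2],98))
E
```

```text
22.9 [0.6486 0.0946 0.382 ] [ 0.7808  0.0241 -0.6243] [-0.1091  0.2945 -5.4692] [-0.032   0.8708 -0.0693] [-3.7585 10.0938 82.0614  7.2108 36.8215 80.7617]
scene [0.6228 0.0036 0.7823] 51.47548346781397 [0.5543 0.0983 0.2871] [0.7088 0.0992 0.4811] 0.28191619913800936
side [0.6261 0.0138 0.7796] 51.22733079564935 [0.5509 0.0985 0.2889] [0.7029 0.1018 0.4782] 0.2862126748966177
drv ((0.5103328227996826, -0.25391098856925964), (0.22815394401550293, 0.02567676268517971), 85.2951431274414) 0.029219622943009095
```

View pics/j.png

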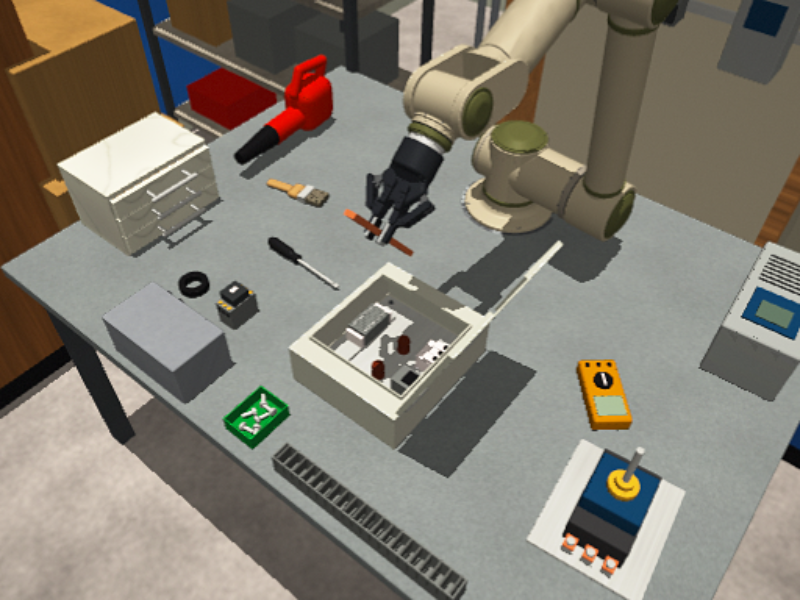

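The picture shows the bar held clear above the open enclosure, around (380,232), with its lowest part at z≈0.28. The cover stays open, the driver lies on the bench, and the other things on the bench are where they were.

```bash
python3 -c "
from rig import ticket
print(ticket.close_job())"
```

```text
the job is handed in; nothing more can be done
None
```

Job handed in at about 23 s: the cover stands open on its stop (about 111°), the screwdriver lies back on the bench, and the busbar is held at about 51° with its lowest point about 170 mm above the rim, touching nothing else.

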